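# Refit the warming plate's control knob

### The arm

A 7-joint arm with a two-finger parallel gripper is mounted at the origin on a cart in front of the work surface, level with it; the furniture and walls round the work are solid. World frame = base frame: x ahead of the robot, y to its left, z up, the work surface at z = 0. Lengths are in m, angles in rad, forces in N, time in s.
With the tool pointing down it reaches from about 0.4 to 0.875 m from the base axis. Payload 6.5 kg.
Tool frame: the origin (TCP) lies at the very end of the fingers, on their centre line; the grasp point (between the pads) lies r.pinch_z behind it (r.pinch_z is the distance from the TCP to the grasp point, in m); z points along the fingers, y is the line along which they close (so a half turn about z gives the same grasp; the last joint's range is limited). The gripper opens to 85 mm and grips with 20 to 120 N. Pads are 22 mm wide; open, the fingers measure 114 mm over their backs; the gripper's body (76 mm by 85 mm) begins 54 mm behind the grasp point. The pads swing forward as they close: fully open they stand 13 mm farther back than shut.
Start: joints at [-1.352, 0.536, -0.004, 1.538, 0.003, 1.067, -0.071], TCP at [0.183, 0.624, 0.231] pointing down, gripper open.
Joint ranges: [-2.7, 2.7], [-0.37, 2.16], [-1.27, 1.26], [0.24, 2.4], [-1.31, 4.45], [0.19, 1.91], [-2.76, 2.76]. Speed limits (rad/s): [2.39, 2.39, 3.14, 3.14, 3.14, 3.14, 3.14].

### API

Orientations are given as a 3x3 rotation matrix whose columns are the frame's x, y, z axes.
In Python, from cell import r gives the robot as it stands. The module is installed in compiled form; this text tells all that it offers.
- The arm moves only by the tool jog_arm, never from a script. Its argument "series" is a list of rows, each an object with "fingers": the closure, from 0 (fully open) to 1 (shut); "delta_pos": the shift along the tool's x, y, z scaled (see below), a list of three; "twist": the turn, a rotation vector about the tool's x, y, z scaled (see below), a list of three. In form: [{"fingers": fingers, "delta_pos": [dx, dy, dz], "twist": [rx, ry, rz]}, ...]. A call has 1 to 20 rows; each row shifts and turns the commanded pose from where the row before left it, along the tool's axes as they then stand; what a row does not reach is not made up. The controller multiplies each number of a shift by 0.04 m and each number of a turn by 6 degrees. A row lasts 1/12 s, in which the tool goes at most 41.7 mm and 7.16 degrees, less where a joint would pass 70% of its speed; a pose out of reach is approached as far as the arm can. A call with a number of a shift or a turn outside -1 to 1 is refused whole. A call with a gripper value outside its range is refused whole. The fingers move at their own pace and stop on an object; the grip force is fixed at half the most. Time passes only in rows, so rows that do not move let the fingers close. It gives the time, the measured TCP pose, the force and the opening at its end, in the units of the state.
- r.read_state(): the state, without advancing time (a new reading comes with each control period).
- r.snapshot(name): name is "scene" or "top"; returns a dict with "frame" (384x512x3 uint8, red, green, blue), "fx", "fy", "cx", "cy" (pixels), "eye" and "rotation" of the camera in the world. Camera axes: x right, y up, looking along -z (the intrinsics and any distortion apply to the point x, -y, -z); pixel columns grow to the right and rows downward; lengths in m; the calibration is good to about 2 mm. A picture is of the moment at which its call begins. There is no depth.
- r.close_job(): hands the job in, once; it reports no verdict.
Trained networks look in a picture, given as the dict that the camera call returned (one of the last four; its "shot" number tells which), for a name from the list of things; names that differ only in an ending like _2 or _b are one class to them, and where a whole thing is asked for, a point or a joint stands for the part that bears it (a point fixed in the world has none). Each returns a list of dicts, best first, with "p" (0 to 1); they miss things now and then, are a little off and sometimes report something else, mostly with a low value. They report only what shows in the picture. A call takes as long as a camera call. They do not tell look-alikes from the thing itself.
- r.outline_of(target, picture): "mask" (384x512 bool, what is visible of it).
- r.spot_point(target, picture): "position" ([x, y, z] in m, in world coordinates, good to about 4 mm: a listed point, or the origin of a listed thing).
The state is a dict: "time": time; "joint_positions": joint angles; "qd": joint speeds; "effort": joint torques, N m; "tool_pos": TCP position; "eef_rot": TCP orientation; "ft_force": force on the tool from outside, world axes, zero at the start; "torque": the same for the moment, N m; "width": opening from 0.0 (shut) to 1.0 (fully open).
Only numpy, scipy, OpenCV 4.12 (cv2) and the standard library are available. Lean on these libraries where they do the work, as an engineer would, in place of code of your own. Each camera call takes 0.05 s, during which the arm holds its last target. There are 200 camera calls.

### The job

The black control knob of the pastry warming plate was taken off for cleaning and stands loose on the counter. Put it back on the bare D-shaft of the plate, its cream pointer towards the flat of the shaft (the long white tick), push it straight down until it snaps fully home, and let go. Leave the round white knob, which belongs to another appliance, where it stands.

Things in the scene. Friction and masses are not known exactly. Their poses are not given: they have to be found in the camera images.
- black_knob: Loose black knob, bore down: 60 mm flange, 8 mm high, with a grip bar 52 mm long (own x), 34 wide (y), top at 44 mm; 40-85 g. Origin: centre of underside, z up, +x = bar end with the cream pointer. Grip across the 34 mm, fingertips 11 mm above the underside. D-bore 36 mm deep, flat on the +x side, 1.25 mm clearance: align within 8 degrees; will not go on the other way round.
- shaft (a point): Bare brass D-shaft, 20 mm thick, flat 3 mm off its axis; does not turn. Point: on the axis, on top of the grey disc, 54 mm above the counter; the knob's origin lies here when home. z up, +x to the flat and the long white tick. Rises 34 mm, the top 10 mm tapered (lead-in 5 mm). A sprung ball in its round side resists from 19 to 7 mm before home (push 5-20 N), then the knob snaps down.
- warmer: Warming plate, fixed: steel box 200 mm (own x) x 240 (y), 50 high, dark glass top, dark control strip along its front (-x), thin rail at the back up to 79 mm. Origin: centre of underside. The bare shaft is at own (-55, +55) mm, axes parallel; an identical black knob is already fitted (fixed) at (-55, -55), its top 98 mm above the counter.
- white_knob: A bystander: loose round white knob with a small red line on top, 54 mm across at the foot, 38 mm at the top, 34 mm high. Origin: centre of the underside. To be left where it stands.
Not all that is in view belongs to the job. Leave any blue, purple or turquoise look-alike of the black_knob alone.

How it is judged:
By the outcome, as a careful person would: the job done as asked, in the order asked, and still so for the second after the job is handed in, with the robot touching nothing.
It also fails if it takes over 35 s, if anything falls off the work surface, if the arm or the gripper's body presses on something with over 40 N, if the wrist force passes 120 N, or if a joint passes its speed limit or range.

## Working session

There is one attempt and no reset: what is moved stays moved. The work goes in short steps, Python scripts to look and compute and a tool call to move; the robot and the scene stay as the last step left them, time stands still between calls to the robot, and variables do not carry over. Pictures are saved under pics/ and viewed, on a budget of 10 in all, crops included, one or two more only if the job needs it, and the job is handed in when it is done.

Besides the shell and the picture viewer there is one more tool, called by a JSON object that holds its "fn" and its "kwargs", one argument or row to a line. jog_arm: Moves the arm, as the interface text tells. Shifts and turns lie within -1 to 1; 1 stands for 0.04 m of shift or 6 degrees of turn. Its arguments: {"type":"object","properties":{"series":{"type":"array"}},"required":["series"]}

```bash
mkdir -p pics; cat > h.py <<'E'
import numpy as np, cv2
from cell import r
def proj(P,s):
    c=np.asarray(s['rotation']).T@(np.asarray(P,float)-np.asarray(s['eye']))
    return np.array([s['cx']+s['fx']*c[0]/-c[2], s['cy']+s['fy']*(-c[1])/-c[2]])
def ray(px,s,z):
    d=np.asarray(s['rotation'])@np.array([(px[0]-s['cx'])/s['fx'],-(px[1]-s['cy'])/s['fy'],-1])
    e=np.asarray(s['eye']); return e+d*(z-e[2])/d[2]
def save(s,n,box=None,k=1):
    f=s['frame'][...,::-1]
    if box: f=f[box[1]:box[3],box[0]:box[2]]
    cv2.imwrite('pics/'+n,cv2.resize(f,None,fx=k,fy=k,interpolation=cv2.INTER_CUBIC))
E
python3 - <<'E'
from h import *
np.set_printoptions(precision=4,suppress=True)
ss=[r.snapshot(n) for n in('scene','top')]
print({k:v for k,v in ss[1].items() if k!='frame'}, ss[0]['eye'], r.pinch_z)
for s in ss:
  for t in('black_knob','shaft','warmer','white_knob'):
    for d in r.spot_point(t,s): print(t,np.round(d['position'],4),round(d['p'],2),proj(d['position'],s).round())
cv2.imwrite('pics/a.png',cv2.resize(np.vstack([s['frame'][...,::-1] for s in ss]),None,fx=.78,fy=.78,interpolation=cv2.INTER_AREA))
save(ss[1],'top.png',k=1.5)
print(r.read_state())
E
```

```text
{'fx': 399.6326861976131, 'fy': 399.6326861976131, 'cx': 253.74850315944954, 'cy': 189.62391416982513, 'eye': array([0.3838, 0.1012, 1.0121]), 'rotation': array([[ 0.0064,  0.9851, -0.1717],
       [-1.    ,  0.0062, -0.0018],
       [-0.0008,  0.1717,  0.9851]]), 'shot': 2} [-0.0585 -0.5486  0.5516] 0.0187
black_knob [0.531  0.1602 0.    ] 0.72 [243. 207.]
black_knob [0.6512 0.1184 0.0007] 0.69 [289. 198.]
black_knob [ 0.5307  0.2688 -0.0008] 0.67 [217. 192.]
black_knob [0.4273 0.1799 0.002 ] 0.58 [205. 218.]
shaft [ 0.6083 -0.0233  0.0537] 0.56 [321. 207.]
warmer [ 0.6684 -0.0842  0.0043] 0.96 [357. 227.]
white_knob [0.5141 0.3747 0.0035] 0.74 [190. 179.]
black_knob [0.4269 0.1826 0.0002] 0.9 [222. 242.]
black_knob [0.6445 0.1145 0.0016] 0.87 [250. 158.]
black_knob [0.5277 0.2659 0.0029] 0.81 [190. 202.]
shaft [ 0.6126 -0.0275  0.0561] 0.93 [307. 165.]
warmer [ 0.6624 -0.0866  0.0013] 0.57 [327. 151.]
white_knob [ 0.5146  0.3754 -0.0016] 0.55 [147. 207.]
{'time': 0.5, 'joint_positions': array([-1.3522,  0.5364, -0.0044,  1.5379,  0.0026,  1.0673, -0.0712]), 'qd': array([-0.0007, -0.0001, -0.0009,  0.0009, -0.0003,  0.0009,  0.0004]), 'effort': array([ -0.0004, -58.288 ,   1.0471, -25.9214,   0.0125,   0.0029,
        -0.    ]), 'tool_pos': array([0.1826, 0.6238, 0.2313]), 'eef_rot': array([[-0.9597,  0.2809,  0.0001],
       [ 0.2809,  0.9597, -0.0001],
       [-0.0001, -0.    , -1.    ]]), 'ft_force': array([ 0.7778, -0.2297,  0.8343]), 'torque': array([ 0.0332,  0.0703, -0.0118]), 'width': 1.0000781818250157}
```

View pics/a.png

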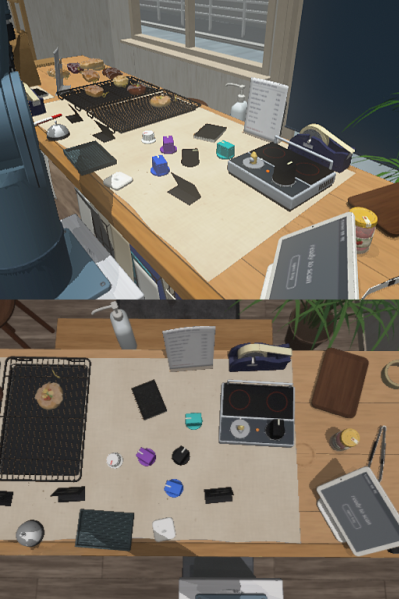

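The top view (lower half) shows the black knob near px (232,200), with blue (222,242), purple (188,202) and teal (248,155) look-alikes. The warmer's shaft is near (307,165), with the fitted knob near (355,165). I'll zoom in next.

```bash
python3 - <<'E'
from h import *
s=r.snapshot('top'); s2=r.snapshot('scene')
f=lambda s,b,k:cv2.resize(s['frame'][b[1]:b[3],b[0]:b[2],::-1],None,fx=k,fy=k,interpolation=cv2.INTER_CUBIC)
a=f(s,(200,170,264,230),6); b=f(s,(275,140,385,190),6)[:, :]
c=f(s2,(220,180,284,225),6); d=f(s2,(300,185,384,235),6)
H=760
im=np.zeros((600,800,3),np.uint8)
def put(i,x,y,w,h): im[y:y+h,x:x+w]=cv2.resize(i,(w,h))
put(a,0,0,320,300);put(b,320,0,480,218);put(c,0,302,384,270);put(d,386,302,414,246)
cv2.imwrite('pics/b.png',im)
for k,x in(('top',s),('scene',s2)):
  for P in([.531,.161,0],[.6126,-.0275,.054],[.61,-.025,.088]): print(k,P,proj(P,x).round(1))
E
```

```text
top [0.531, 0.161, 0] [231.1 200.7]
top [0.6126, -0.0275, 0.054] [307.  165.2]
top [0.61, -0.025, 0.088] [307.8 162.9]
scene [0.531, 0.161, 0] [243.1 207.3]
scene [0.6126, -0.0275, 0.054] [323.8 207.1]
scene [0.61, -0.025, 0.088] [323.4 194. ]
```

View pics/b.png

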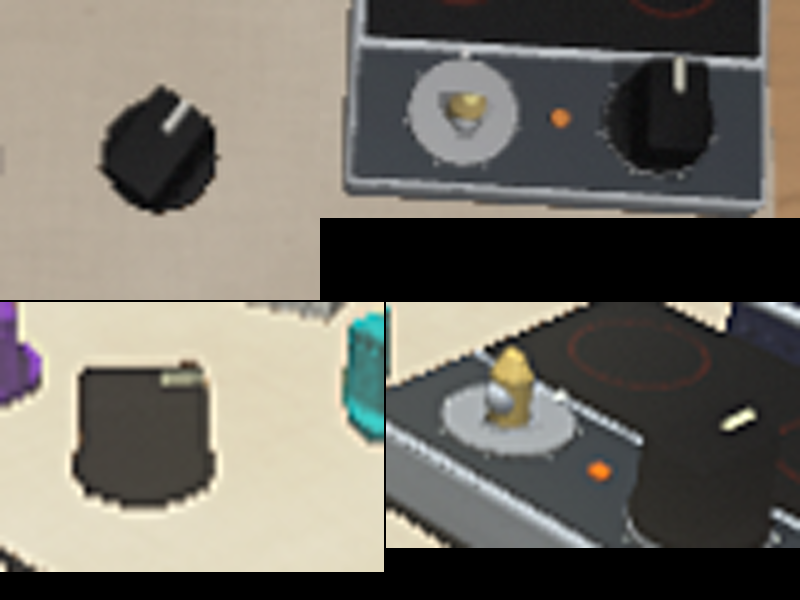

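The black knob's pointer runs from top px (233,196) to (238,190). The shaft's disc centre is about (308,166) and the long tick about (308,152). The fitted knob's pointer lines up with the strip edges. Next I'll fit model silhouettes.

```bash
cat > fit.py <<'E'
from h import *
from scipy.optimize import minimize
a=np.linspace(0,2*np.pi,48)
FL=np.array([[.03*np.cos(t),.03*np.sin(t),z] for t in a for z in(0,.008)])
BAR=np.array([[x,y,z] for x in(-.026,.026) for y in(-.017,.017) for z in(0.008,.044)])
def sil(q,z0,s):
    c,sn=np.cos(q[2]),np.sin(q[2]); R=np.array([[c,-sn,0],[sn,c,0],[0,0,1]])
    m=np.zeros((384*4,512*4),np.uint8)
    for M in(FL,BAR):
        p=np.array([proj(R@v+[q[0],q[1],z0],s) for v in M])
        h=cv2.convexHull(((p+.5)*4).astype(np.int32)); cv2.fillConvexPoly(m,h,255)
    return cv2.resize(m,(512,384),interpolation=cv2.INTER_AREA)/255.
def fit(views,q0,z0=0,thr=70):
    obs=[]
    for s in views:
        u=proj([q0[0],q0[1],z0+.02],s); g=s['frame'].max(2).astype(float)
        x0,y0=(u-26).astype(int); w=np.clip((150-g)/(80),0,1)
        obs.append((w,slice(y0,y0+52),slice(x0,x0+52)))
    def cost(q): return sum(np.abs(sil(q,z0,s)-w)[ys,xs].sum() for s,(w,ys,xs) in zip(views,obs))
    best=None
    for dy in(-.3,-.1,.1,.3):
        p=np.array([q0[0],q0[1],q0[2]+dy])
        o=minimize(cost,p,method='Nelder-Mead',options=dict(initial_simplex=[p,p+[.006,0,0],p+[0,.006,0],p+[0,0,.2]],xatol=1e-4,fatol=.05))
        if best is None or o.fun<best.fun: best=o
    return best.x,best.fun
E
python3 - <<'E'
from fit import *
np.set_printoptions(precision=4,suppress=True)
t,s=r.snapshot('top'),r.snapshot('scene')
p0,p1=ray((233,196.4),t,.044),ray((237.6,190.4),t,.044); y=np.arctan2(*(p1-p0)[1::-1]); print('pointer yaw',np.degrees(y),p0,p1)
for v in([t],[s],[t,s]):
    q,f=fit(v,[.531,.161,y]); print(q[:2],np.degrees(q[2]),f)
# disc
def P(x,y,z): return ray((275+x/4.364-.4,140+y/4.364-.4),t,z)
def ang(a,b): return np.degrees(np.arctan2(*(b-a)[1::-1]))
print('disc',P(463,112,.054),'tick',P(465,53,.054),ang(P(463,112,.054),P(465,53,.054)))
print('strip line',ang(P(765,68,.05),P(360,43,.05))-90,'fitted ptr',ang(P(679,90,.098),P(681,57,.098)))
for v,u0,n in((t,(308,166),'t'),(s,proj([.61,-.025,.054],s),'s')):
    x0,y0=int(u0[0])-22,int(u0[1])-20
    f=v['frame'][y0:y0+40,x0:x0+44].astype(int); m=((f.min(2)>125)&(f.max(2)-f.min(2)<22)).astype(np.uint8)
    k,l,st,c=cv2.connectedComponentsWithStats(m)
    i=1+st[1:,4].argmax(); h=max(cv2.findContours((l==i).astype(np.uint8),0,1)[0],key=cv2.contourArea)
    (cx,cy),ax,an=cv2.fitEllipse(cv2.convexHull(h)); print(n,st[i],'ell',cx+x0,cy+y0,ax,ray((cx+x0,cy+y0),v,.054))
E
```

```text
pointer yaw -36.454462905587846 [0.5353 0.1538 0.044 ] [0.5503 0.1427 0.044 ]
[0.5307 0.1597] -36.03966944404673 47.62843137254902
[0.5317 0.1609] -39.427143610696284 196.7355392156863
[0.5309 0.1595] -38.652959584365014 246.7674019607843
disc [ 0.6135 -0.2088  0.054 ] tick [ 0.6479 -0.2115  0.054 ] -4.637117763347226
strip line -3.3049077426162086 fitted ptr -7.30495186786474
t [  0   3  44  29 470] ell 306.00675201416016 161.65344619750977 (28.076229095458984, 65.5376205444336) [ 0.6215 -0.0252  0.054 ]
s [ 11  14  33  15 269] ell 326.2310791015625 208.0181541442871 (14.39437198638916, 32.71483612060547) [ 0.6139 -0.0337  0.054 ]
```

```bash
python3 - <<'E'
from h import *
np.set_printoptions(precision=4,suppress=True)
t,s=r.snapshot('top'),r.snapshot('scene')
def P(x,y,z): return ray((275+(x-320)/4.364-.4,140+y/4.364-.4),t,z)
def Q(x,y,z): return ray((300+(x-386)/4.93-.4,185+(y-302)/4.93-.4),s,z)
def ang(a,b): return np.degrees(np.arctan2(*(b-a)[1::-1]))
print('disc',P(463,112,.054),Q(510,418,.054),'tick',P(465,53,.054),ang(P(463,112,.054),P(465,53,.054)),Q(560,397,.054))
print('strip line',ang(P(765,68,.05),P(360,43,.05))-90,'front',ang(P(760,202,.05),P(350,182,.05))-90)
print('ptr top',P(679,90,.098),P(681,57,.098),'scene',Q(723,429,.098),Q(755,410,.098))
for v,b in((t,(285,145,333,188)),(s,(308,190,346,218))):
    f=v['frame'][b[1]:b[3],b[0]:b[2]].astype(int); 
    m=((f.min(2)>125)&(f.max(2)-f.min(2)<25)).astype(np.uint8); m=cv2.morphologyEx(m,2,np.ones((3,3),np.uint8)) # open
    k,l,st,c=cv2.connectedComponentsWithStats(m); i=1+st[1:,4].argmax()
    h=max(cv2.findContours((l==i).astype(np.uint8),0,1)[0],key=cv2.contourArea)
    (cx,cy),ax,an=cv2.fitEllipse(cv2.convexHull(h)); print(st[i],cx+b[0],cy+b[1],ax,ray((cx+b[0],cy+b[1]),v,.054))
E
```

```text
disc [ 0.6124 -0.0284  0.054 ] [ 0.611  -0.0318  0.054 ] tick [ 0.6467 -0.0301  0.054 ] -2.842072814484605 [ 0.6433 -0.0346  0.054 ]
strip line -3.297044525048989 front -2.4879253384194584
ptr top [ 0.6148 -0.1391  0.098 ] [ 0.6332 -0.1409  0.098 ] scene [ 0.6119 -0.141   0.098 ] [ 0.635  -0.1406  0.098 ]
[ 11   9  24  24 372] 307.29476165771484 165.1985969543457 (23.34433937072754, 24.20977783203125) [ 0.6126 -0.0283  0.054 ]
[  4  12  26  14 236] 324.8656978607178 207.84642219543457 (15.20888900756836, 27.38121223449707) [ 0.6121 -0.0312  0.054 ]
```

{"fn": "jog_arm", "kwargs": {
  "series": [
    {"fingers": 0, "delta_pos": [-0.645, -0.483, 0.111], "twist": [0, 0, 0]},
    {"fingers": 0, "delta_pos": [-0.645, -0.483, 0.111], "twist": [0, 0, 0]},
    {"fingers": 0, "delta_pos": [-0.645, -0.483, 0.111], "twist": [0, 0, 0]},
    {"fingers": 0, "delta_pos": [-0.645, -0.483, 0.111], "twist": [0, 0, 0]},
    {"fingers": 0, "delta_pos": [-0.645, -0.483, 0.111], "twist": [0, 0, 0]},
    {"fingers": 0, "delta_pos": [-0.645, -0.483, 0.111], "twist": [0, 0, 0]},
    {"fingers": 0, "delta_pos": [-0.645, -0.483, 0.111], "twist": [0, 0, 0]},
    {"fingers": 0, "delta_pos": [-0.645, -0.483, 0.111], "twist": [0, 0, 0]},
    {"fingers": 0, "delta_pos": [-0.645, -0.483, 0.111], "twist": [0, 0, 0]},
    {"fingers": 0, "delta_pos": [-0.645, -0.483, 0.111], "twist": [0, 0, 0]},
    {"fingers": 0, "delta_pos": [-0.645, -0.483, 0.111], "twist": [0, 0, 0]},
    {"fingers": 0, "delta_pos": [-0.645, -0.483, 0.111], "twist": [0, 0, 0]},
    {"fingers": 0, "delta_pos": [-0.645, -0.483, 0.111], "twist": [0, 0, 0]},
    {"fingers": 0, "delta_pos": [-0.645, -0.483, 0.111], "twist": [0, 0, 0]},
    {"fingers": 0, "delta_pos": [-0.645, -0.483, 0.111], "twist": [0, 0, 0]},
    {"fingers": 0, "delta_pos": [-0.645, -0.483, 0.111], "twist": [0, 0, 0]},
    {"fingers": 0, "delta_pos": [-0.645, -0.483, 0.111], "twist": [0, 0, 0]},
    {"fingers": 0, "delta_pos": [-0.645, -0.483, 0.111], "twist": [0, 0, 0]}
  ]
}}

```text
time: 2.3
tool_pos: [0.5315, 0.1583, 0.1514]
eef_rot: [[-0.96, 0.281, 0.0], [0.281, 0.96, 0.0], [-0.0, 0.0, -1.0]]
ft_force: [0.3, 0.3, 0.3]
width: 1.0
```

{"fn": "jog_arm", "kwargs": {
  "series": [
    {"fingers": 0, "delta_pos": [0, 0, 0], "twist": [0, 0, 0.883]},
    {"fingers": 0, "delta_pos": [0, 0, 0], "twist": [0, 0, 0.883]},
    {"fingers": 0, "delta_pos": [0, 0, 0], "twist": [0, 0, 0.883]},
    {"fingers": 0, "delta_pos": [0, 0, 0], "twist": [0, 0, 0.883]},
    {"fingers": 0, "delta_pos": [0, 0, 0], "twist": [0, 0, 0]},
    {"fingers": 0, "delta_pos": [0, 0, 0], "twist": [0, 0, 0]}
  ]
}}

```text
time: 2.8
tool_pos: [0.5307, 0.1597, 0.1515]
eef_rot: [[-0.795, 0.607, 0.0], [0.607, 0.795, -0.0], [-0.0, 0.0, -1.0]]
ft_force: [-0.9, 0.4, -0.4]
width: 0.998
```

{"fn": "jog_arm", "kwargs": {
  "series": [
    {"fingers": 0, "delta_pos": [0, 0, 0.75], "twist": [0, 0, 0]},
    {"fingers": 0, "delta_pos": [0, 0, 0.75], "twist": [0, 0, 0]},
    {"fingers": 0, "delta_pos": [0, 0, 0.75], "twist": [0, 0, 0]},
    {"fingers": 0, "delta_pos": [0, 0, 0.75], "twist": [0, 0, 0]},
    {"fingers": 0, "delta_pos": [0, 0, 0.48], "twist": [0, 0, 0]},
    {"fingers": 0, "delta_pos": [0, 0, 0], "twist": [0, 0, 0]},
    {"fingers": 0.3, "delta_pos": [0, 0, 0], "twist": [0, 0, 0]},
    {"fingers": 1, "delta_pos": [0, 0, 0], "twist": [0, 0, 0]},
    {"fingers": 1, "delta_pos": [0, 0, 0], "twist": [0, 0, 0]},
    {"fingers": 1, "delta_pos": [0, 0, 0], "twist": [0, 0, 0]},
    {"fingers": 1, "delta_pos": [0, 0, 0], "twist": [0, 0, 0]},
    {"fingers": 1, "delta_pos": [0, 0, 0], "twist": [0, 0, 0]},
    {"fingers": 1, "delta_pos": [0, 0, 0], "twist": [0, 0, 0]},
    {"fingers": 1, "delta_pos": [0, 0, 0], "twist": [0, 0, 0]}
  ]
}}

```text
time: 3.97
tool_pos: [0.5319, 0.1601, 0.0138]
eef_rot: [[-0.793, 0.609, 0.003], [0.609, 0.793, 0.001], [-0.001, 0.002, -1.0]]
ft_force: [-0.3, -0.7, 8.3]
width: 0.39
```

{"fn": "jog_arm", "kwargs": {
  "series": [
    {"fingers": 1, "delta_pos": [0, 0, -0.4], "twist": [0, 0, 0]},
    {"fingers": 1, "delta_pos": [0, 0, -0.8], "twist": [0, 0, 0]},
    {"fingers": 1, "delta_pos": [0, 0, -0.8], "twist": [0, 0, 0]},
    {"fingers": 1, "delta_pos": [0, 0, -0.8], "twist": [0, 0, 0]},
    {"fingers": 1, "delta_pos": [0, 0, -0.8], "twist": [0, 0, -0.82]},
    {"fingers": 1, "delta_pos": [0, 0, 0], "twist": [0, 0, -0.82]},
    {"fingers": 1, "delta_pos": [0, 0, 0], "twist": [0, 0, -0.82]},
    {"fingers": 1, "delta_pos": [0, 0, 0], "twist": [0, 0, -0.82]},
    {"fingers": 1, "delta_pos": [0, 0, 0], "twist": [0, 0, -0.82]},
    {"fingers": 1, "delta_pos": [0, 0, 0], "twist": [0, 0, -0.82]},
    {"fingers": 1, "delta_pos": [0, 0, 0], "twist": [0, 0, -0.82]},
    {"fingers": 1, "delta_pos": [0, 0, 0], "twist": [0, 0, 0]},
    {"fingers": 1, "delta_pos": [0, 0, 0], "twist": [0, 0, 0]}
  ]
}}

```text
time: 5.05
tool_pos: [0.5306, 0.1595, 0.1565]
eef_rot: [[-0.998, 0.056, 0.0], [0.056, 0.998, 0.0], [-0.0, 0.0, -1.0]]
ft_force: [0.4, 0.4, 0.3]
width: 0.387
```

```bash
python3 - <<'E'
from h import *
np.set_printoptions(precision=4,suppress=True)
t,s=r.snapshot('top'),r.snapshot('scene'); st=r.read_state(); print(st['tool_pos'],st['eef_rot'],st['width'],st['ft_force'])
R,p=st['eef_rot'],st['tool_pos']; print('tool y deg',np.degrees(np.arctan2(R[1,1],R[0,1])))
d=R.T@(np.array([.612,-.0293,p[2]])-p); print('to shaft in units',d/.04)
u=[proj(p,x) for x in(t,s)]; print(u)
im=[cv2.resize(x['frame'][int(c[1])-40:int(c[1])+40,int(c[0])-40:int(c[0])+40,::-1],(400,400),interpolation=2) for x,c in zip((t,s),u)]
cv2.imwrite('pics/c.png',np.hstack(im))
E
```

```text
[0.5306 0.1595 0.1564] [[-0.9984  0.0558  0.0002]
 [ 0.0558  0.9984  0.    ]
 [-0.0002  0.     -1.    ]] 0.383450471439642 [-0.7287 -0.5187 -0.5157]
tool y deg 86.79988789474947
to shaft in units [-2.2955 -4.5998  0.0003]
[array([227.659 , 190.5174]), array([242.8373, 150.1221])]
```

View pics/c.png

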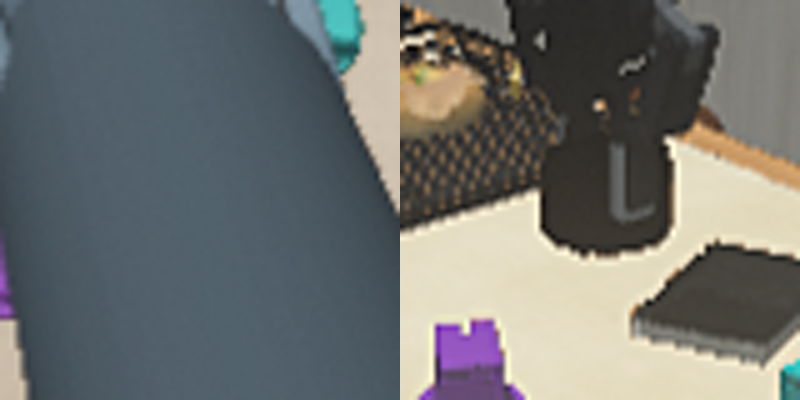

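The scene view shows the knob held upright between the fingers, its flange centred at about px x=243.5, against 242.8 for the TCP. Next I'll move it over the shaft.

{"fn": "jog_arm", "kwargs": {
  "series": [
    {"fingers": 1, "delta_pos": [-0.329, -0.659, 0], "twist": [0, 0, 0]},
    {"fingers": 1, "delta_pos": [-0.329, -0.659, 0], "twist": [0, 0, 0]},
    {"fingers": 1, "delta_pos": [-0.329, -0.659, 0], "twist": [0, 0, 0]},
    {"fingers": 1, "delta_pos": [-0.329, -0.659, 0], "twist": [0, 0, 0]},
    {"fingers": 1, "delta_pos": [-0.329, -0.659, 0], "twist": [0, 0, 0]},
    {"fingers": 1, "delta_pos": [-0.329, -0.659, 0], "twist": [0, 0, 0]},
    {"fingers": 1, "delta_pos": [-0.329, -0.659, 0], "twist": [0, 0, 0]},
    {"fingers": 1, "delta_pos": [0, 0, 0.5], "twist": [0, 0, 0]},
    {"fingers": 1, "delta_pos": [0, 0, 0.5], "twist": [0, 0, 0]},
    {"fingers": 1, "delta_pos": [0, 0, 0], "twist": [0, 0, 0]},
    {"fingers": 1, "delta_pos": [0, 0, 0], "twist": [0, 0, 0]}
  ]
}}

```text
time: 6.07
tool_pos: [0.6118, -0.0292, 0.1154]
eef_rot: [[-0.999, 0.054, -0.003], [0.054, 0.999, 0.0], [0.003, -0.0, -1.0]]
ft_force: [-0.1, 0.0, -0.5]
width: 0.386
```

```bash
python3 - <<'E'
from h import *
np.set_printoptions(precision=4,suppress=True)
t,s=r.snapshot('top'),r.snapshot('scene'); st=r.read_state(); print(st['tool_pos'],st['ft_force'])
p=st['tool_pos']; b=(290,150,370,230)
for d in r.spot_point('shaft',s)+r.spot_point('black_knob',s): print(d)
print([proj(q,s) for q in ([.612,-.03,.054],[.612,-.03,.088],p-[0,0,.0135],p)])
im=[cv2.resize(x['frame'][c[1]:c[3],c[0]:c[2],::-1],(400,400),interpolation=2) for x,c in((s,(285,155,345,215)),(t,(270,130,350,210)))]
cv2.imwrite('pics/d.png',np.hstack(im))
E
```

```text
[ 0.6134 -0.0291  0.1172] [ 0.4235 -0.2488 -0.1433]
{'position': [0.608, -0.0256, 0.0542], 'p': 0.88}
{'position': [0.5278, 0.2713, -0.0002], 'p': 0.94}
{'position': [0.6125, -0.0272, 0.1024], 'p': 0.9}
{'position': [0.6508, 0.1144, 0.0045], 'p': 0.69}
{'position': [0.4287, 0.1782, -0.0002], 'p': 0.65}
{'position': [0.6688, -0.0839, 0.0013], 'p': 0.24}
[array([324.4298, 207.6595]), array([325.7038, 194.5571]), array([326.39  , 188.0134]), array([326.916 , 182.6071])]
```

View pics/d.png

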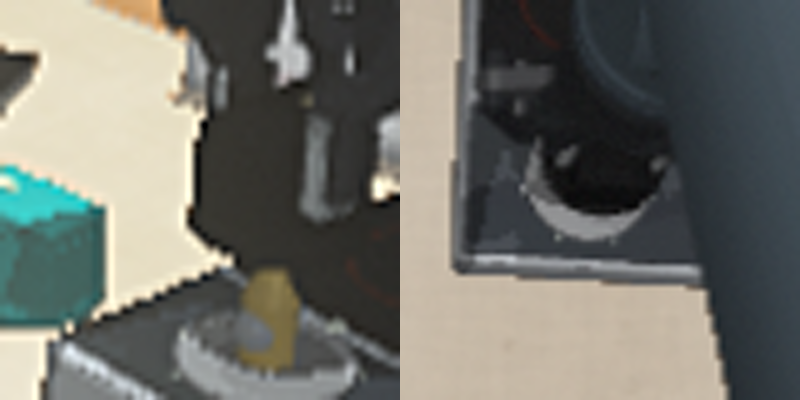

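The scene view shows the bare shaft's top at px (325.5,195), against a predicted (325.7,194.6). The knob is directly above it. I'll go down slowly and watch the force.

{"fn": "jog_arm", "kwargs": {
  "series": [
    {"fingers": 1, "delta_pos": [0, 0, 0.2], "twist": [0, 0, 0]},
    {"fingers": 1, "delta_pos": [0, 0, 0.15], "twist": [0, 0, 0]},
    {"fingers": 1, "delta_pos": [0, 0, 0.15], "twist": [0, 0, 0]},
    {"fingers": 1, "delta_pos": [0, 0, 0.1], "twist": [0, 0, 0]},
    {"fingers": 1, "delta_pos": [0, 0, 0], "twist": [0, 0, 0]},
    {"fingers": 1, "delta_pos": [0, 0, 0], "twist": [0, 0, 0]}
  ]
}}

```text
time: 6.77
tool_pos: [0.6125, -0.0296, 0.0917]
eef_rot: [[-0.999, 0.053, -0.001], [0.053, 0.999, -0.0], [0.001, -0.0, -1.0]]
ft_force: [-0.4, 0.1, -0.1]
width: 0.386
```

{"fn": "jog_arm", "kwargs": {
  "series": [
    {"fingers": 1, "delta_pos": [0, 0, 0.1], "twist": [0, 0, 0]},
    {"fingers": 1, "delta_pos": [0, 0, 0.1], "twist": [0, 0, 0]},
    {"fingers": 1, "delta_pos": [0, 0, 0.1], "twist": [0, 0, 0]},
    {"fingers": 1, "delta_pos": [0, 0, 0], "twist": [0, 0, 0]}
  ]
}}

```text
time: 7.1
tool_pos: [0.6113, -0.0296, 0.0792]
eef_rot: [[-0.999, 0.053, -0.003], [0.053, 0.999, 0.0], [0.003, -0.0, -1.0]]
ft_force: [-2.4, 0.7, -3.0]
width: 0.387
```

{"fn": "jog_arm", "kwargs": {
  "series": [
    {"fingers": 1, "delta_pos": [0, 0, 0.1], "twist": [0, 0, 0]},
    {"fingers": 1, "delta_pos": [0, 0, 0.1], "twist": [0, 0, 0]},
    {"fingers": 1, "delta_pos": [0, 0, 0.1], "twist": [0, 0, 0]},
    {"fingers": 1, "delta_pos": [0, 0, 0], "twist": [0, 0, 0]},
    {"fingers": 1, "delta_pos": [0, 0, 0], "twist": [0, 0, 0]}
  ]
}}

```text
time: 7.52
tool_pos: [0.6135, -0.0296, 0.0681]
eef_rot: [[-0.999, 0.053, 0.002], [0.053, 0.999, -0.0], [-0.002, -0.0, -1.0]]
ft_force: [-0.5, 0.4, -1.4]
width: 0.394
```

{"fn": "jog_arm", "kwargs": {
  "series": [
    {"fingers": 1, "delta_pos": [0, 0, 0.06], "twist": [0, 0, 0]},
    {"fingers": 1, "delta_pos": [0, 0, 0.06], "twist": [0, 0, 0]},
    {"fingers": 1, "delta_pos": [0, 0, 0], "twist": [0, 0, 0]},
    {"fingers": 1, "delta_pos": [0, 0, 0], "twist": [0, 0, 0]}
  ]
}}

```text
time: 7.85
tool_pos: [0.6137, -0.0297, 0.0677]
eef_rot: [[-0.999, 0.054, 0.002], [0.054, 0.999, 0.001], [-0.002, 0.001, -1.0]]
ft_force: [-15.3, -0.2, 37.3]
width: 0.389
```

```bash
python3 - <<'E'
from h import *
t,s=r.snapshot('top'),r.snapshot('scene'); st=r.read_state(); print(st['tool_pos'],st['ft_force'],st['width'])
for d in r.spot_point('black_knob',s): print(d)
im=[cv2.resize(x['frame'][c[1]:c[3],c[0]:c[2],::-1],(400,400),interpolation=2) for x,c in((s,(285,160,345,220)),(t,(270,130,350,210)))]
cv2.imwrite('pics/e.png',np.hstack(im))
E
```

```text
[ 0.61372958 -0.02965662  0.06769095] [-14.41974482  -0.24422728  37.2088643 ] 0.3867109837180813
{'position': [0.5304, 0.2707, -0.0028], 'p': 0.91}
{'position': [0.4307, 0.1793, -0.0012], 'p': 0.88}
{'position': [0.6137, -0.0313, 0.0553], 'p': 0.87}
{'position': [0.6495, 0.119, 0.0002], 'p': 0.84}
```

View pics/e.png

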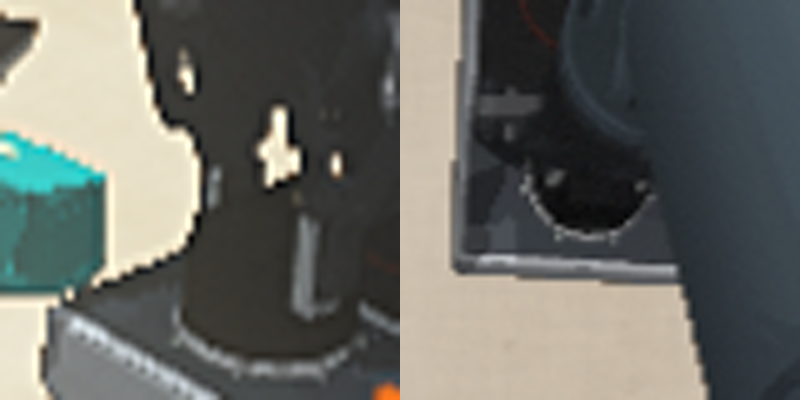

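The knob sits on the grey disc with only the disc's rim showing around it. The hard stop at TCP z 0.0677 with 37 N also fits home. I'll relieve the load, open and retreat.

{"fn": "jog_arm", "kwargs": {
  "series": [
    {"fingers": 1, "delta_pos": [0, 0, -0.12], "twist": [0, 0, 0]},
    {"fingers": 1, "delta_pos": [0, 0, 0], "twist": [0, 0, 0]},
    {"fingers": 0, "delta_pos": [0, 0, 0], "twist": [0, 0, 0]},
    {"fingers": 0, "delta_pos": [0, 0, 0], "twist": [0, 0, 0]},
    {"fingers": 0, "delta_pos": [0, 0, 0], "twist": [0, 0, 0]},
    {"fingers": 0, "delta_pos": [0, 0, 0], "twist": [0, 0, 0]},
    {"fingers": 0, "delta_pos": [0, 0, 0], "twist": [0, 0, 0]},
    {"fingers": 0, "delta_pos": [0, 0, -0.3], "twist": [0, 0, 0]},
    {"fingers": 0, "delta_pos": [0, 0, -0.6], "twist": [0, 0, 0]},
    {"fingers": 0, "delta_pos": [0, 0, -0.9], "twist": [0, 0, 0]},
    {"fingers": 0, "delta_pos": [0, 0, -0.9], "twist": [0, 0, 0]},
    {"fingers": 0, "delta_pos": [0.6, 0.6, -0.3], "twist": [0, 0, 0]},
    {"fingers": 0, "delta_pos": [0.6, 0.7, 0], "twist": [0, 0, 0]},
    {"fingers": 0, "delta_pos": [0.6, 0.7, 0], "twist": [0, 0, 0]},
    {"fingers": 0, "delta_pos": [0.6, 0.7, 0], "twist": [0, 0, 0]},
    {"fingers": 0, "delta_pos": [0.2, 0.7, 0], "twist": [0, 0, 0]},
    {"fingers": 0, "delta_pos": [0, 0.7, 0], "twist": [0, 0, 0]},
    {"fingers": 0, "delta_pos": [0, 0.7, 0], "twist": [0, 0, 0]},
    {"fingers": 0, "delta_pos": [0, 0, 0], "twist": [0, 0, 0]}
  ]
}}

```text
time: 9.58
tool_pos: [0.5188, 0.1751, 0.1894]
eef_rot: [[-0.999, 0.046, 0.002], [0.046, 0.999, 0.004], [-0.002, 0.005, -1.0]]
ft_force: [-0.8, 0.5, 0.0]
width: 0.999
```

```bash
python3 - <<'E'
from h import *
t,s=r.snapshot('top'),r.snapshot('scene'); st=r.read_state(); print(st['time'],st['tool_pos'],st['ft_force'],st['width'])
for v in(t,s):
  for n in('black_knob','shaft','white_knob'):
    for d in r.spot_point(n,v): print(n,d)
im=[cv2.resize(x['frame'][c[1]:c[3],c[0]:c[2],::-1],(400,300),interpolation=2) for x,c in((s,(295,160,391,232)),(t,(275,120,387,204)))]
cv2.imwrite('pics/f.png',np.hstack(im))
E
```

```text
9.6833 [0.51915914 0.16896162 0.18893228] [-0.33377825 -0.20354618  0.13716299] 1.000786558942507
black_knob {'position': [0.6152, -0.0272, 0.0561], 'p': 0.97}
black_knob {'position': [0.6445, 0.1153, 0.0024], 'p': 0.62}
white_knob {'position': [0.5144, 0.3726, -0.0032], 'p': 0.85}
black_knob {'position': [0.6475, 0.1154, 0.0024], 'p': 0.92}
black_knob {'position': [0.429, 0.1764, 0.0], 'p': 0.85}
black_knob {'position': [0.6107, -0.031, 0.0536], 'p': 0.74}
black_knob {'position': [0.5298, 0.2686, -0.0013], 'p': 0.58}
shaft {'position': [0.6078, -0.0231, 0.054], 'p': 0.85}
white_knob {'position': [0.515, 0.3766, 0.0006], 'p': 0.62}
```

View pics/f.png

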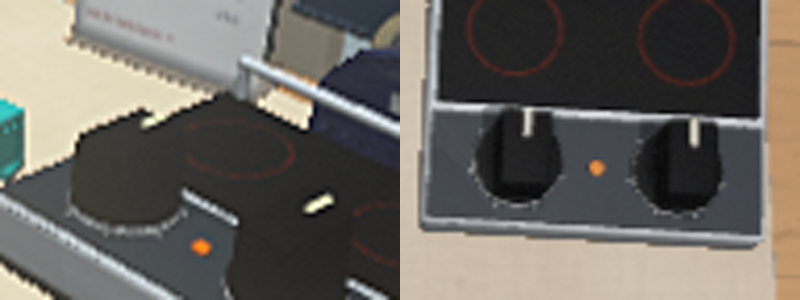

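The fitted and refitted knobs look identical in both views. They match in height, and both pointers face the back, at crop px (528,122) and (694,132).

```bash
python3 -c "
from h import r
print(r.close_job())"
```

```text
the job is handed in; nothing more can be done
None
```

I put the black knob back on the D-shaft with its pointer towards the long tick, pressed it down to its stop, let go and moved the arm clear. I handed the job in at about 9.7 s; no verdict is reported.

**Last checks:**
- **Seating:** the knob stopped hard at 37 N with the tool tip 67.7 mm above the counter, which fits the knob being home. The networks put its underside at 53.6 and 56.1 mm, against 54 mm when home.
- **Alignment:** in the last picture it matches the fitted knob in height, and both pointers face the back.
- **White knob and look-alikes:** the white knob's position was unchanged within the measuring error. I never touched the blue, purple or turquoise knobs.

**What disagreed:**
- **No snap seen in the force readings:** I only read the force after each short move, so seating rests on the hard stop and the pictures.
- **Shaft position in the scene camera:** the network placed the shaft about 7 mm from where I measured it. After fitting, it still reported a shaft there although the knob covered it. I used my own measurement, and the knob went on freely.

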